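# Seat the double lid on the steamer pot, then lift the outer lid alone

## Robot

A 6-joint arm with a two-finger parallel gripper is mounted at the origin on the work surface. World frame = base frame: x ahead of the robot, y to its left, z up, the work surface at z = 0. Lengths are in m, angles in rad, forces in N, time in s.
With the tool pointing down it reaches from about 0.35 to 0.85 m from the base axis. Payload 8.1 kg.
Tool frame: the origin (TCP) lies between the finger pads; the fingertips stand 14 mm ahead of it and the grasp point (between the pads) lies 5 mm behind it (robot.tcp_to_tips is the z of the fingertips in the tool frame, in m); z points along the fingers, y is the line along which they close (so a half turn about z gives the same grasp; the last joint's range is limited). The gripper opens to 93 mm and grips with 3 to 60 N. Pads are 15 mm wide; open, the fingers measure 128 mm over their backs; the gripper's body (75 mm by 188 mm) begins 65 mm behind the grasp point.
Start: joints at [-1.386, 0.13, 1.488, -0, 1.523, -0.085], TCP at [0.16, -0.578, 0.206] pointing down, gripper open.
Joint ranges: [-2.96, 2.96], [-0.89, 2.26], [0.02, 2.5], [-1.34, 4.48], [0, 2.73], [-2.66, 2.66]. Speed limits (rad/s): [2.39, 2.39, 2.79, 3.14, 3.14, 3.14].

## Interface

Orientations are given as a rotation vector (axis times angle).
In Python, from plant import sensors, read_camera, robot gives the robot as it stands.
- The arm moves only by the shell command python3 -m inch 'ROWS' [FORCE]. ROWS is a JSON list of rows, 1 to 20 of them, each of 5 numbers: the finger opening in m, then dx, dy, dz in m, then a turn about the tool's z in rad; each row shifts and turns the commanded pose from where the row before left it, along the tool's axes as they then stand; what a row does not reach is not made up. A row lasts 1/10 s, in which the tool goes at most 0.05 m and 0.15 rad, less where a joint would pass 70% of its speed; a pose out of reach is approached as far as the arm can. The fingers move at their own pace and stop on an object; FORCE is the grip in N (left out, the last holds). Time passes only in rows, so rows that do not move let the fingers close. It prints the time, the measured TCP pose, the force, the opening and the grip force at its end.
- sensors.read_state(): the state, without advancing time (a new reading comes with each control period).
- read_camera(name): name is "scene" or "top" or "wrist"; returns a dict with "image" (420x560x3 uint8, red, green, blue), "depth" (420x560 float32, m along the optical axis (not along the pixel's ray), 0 where there is no reading), "fx", "fy", "cx", "cy" (pixels), "R" (3x3) and "t" (3): a world point X has camera coordinates R X + t. Camera axes: x right, y down, z forward; pixel columns grow to the right and rows downward; lengths in m; the calibration is good to about 2 mm. A picture is of the moment at which its call begins.
- robot.close_job(): hands the job in; it is judged then, once.
The state is a dict: "t": time; "q": joint angles; "dq": joint speeds; "joint_torque": joint torques, N m; "tool_pos": TCP position; "orientation": TCP orientation; "force": force on the tool from outside, world axes, zero at the start; "wrist_torque": the same for the moment, N m; "opening": finger opening in m; "gripper_force": force on a finger pad.
Only numpy, scipy, OpenCV 4.12 (cv2) and the standard library are available. Lean on these libraries where they do the work, as an engineer would, in place of code of your own. Each camera call takes 0.05 s, during which the arm holds its last target. There are 200 camera calls.

## Task

Slide the steamer pot along the worktop, without lifting it, until its side sits against both rails of the corner guard. Then carry the nested pair of lids over together (the inner lid's knob lifts both), lower them gently onto the pot so that the inner lid is fully seated, and let go of the knob. Finally lift the outer lid alone (its collar is the grip), leaving the inner lid undisturbed in the pot, and finish still holding the outer lid level over the pot, entirely clear above the knob; leave the other things on the worktop alone.

Things in the scene. Friction and masses are not known exactly. Their poses are not given: they have to be found in the camera images.
- guard: Corner guard fixed to the worktop: two steel rails at a right angle, 28 mm high, 10 mm thick, 130 mm long, round a flush black cooking plate (170 mm square). Origin: on the worktop where the rails' inner faces meet; one rail runs along +x (inner face y = 0), the other along +y (inner face x = 0). A pot touching both has its centre at x = y = 70 mm here.
- pot: Open aluminium pot, loose, about 0.7 kg, slides: cylinder of outside diameter 140 mm, height 85 mm, wall 4 mm. Two wire ears on its +y and -y sides, 62 mm above the worktop, 40 mm wide, reaching 90 mm from the axis; they clear the rails. Origin: centre of the underside, z up. Starts 55 to 115 mm from the corner position, ears roughly square to the way there.
- inner_lid: Aluminium lid, about 0.28 kg, on the worktop under the outer lid. Tapered plug 0 to 16 mm up (radius 50, then 61 mm), flange radius 72 mm at 16 to 20 mm, upright black knob of diameter 24 mm from 20 to 83 mm, standing 34 mm out of the outer lid's collar; lifting it lifts both lids. Seated, flange on the pot's rim, its origin is 69 mm above the pot's. Origin: centre of the plug's underside, z up.
- outer_lid: Rigid teal silicone lid, about 0.17 kg, resting loose on the inner lid's flange. Disc of radius 79 mm, 5 mm thick; skirt of inner radius 75 mm hanging 9 mm below it; central upright collar of outer diameter 52, inner 34 mm, from 5 to 29 mm above the origin, round the inner lid's knob. Origin: centre of the disc's underside, z up; nested, 20 mm above the inner lid's origin.
- basket: Perforated aluminium steamer basket, loose bystander, open, diameter 128 mm, height 55 mm, no handles. Origin: centre of the underside.
- sugar_bowl: White ceramic sugar bowl with its knobbed cover (one piece), loose bystander, diameter 92 mm, height 92 mm. Origin: centre of the underside.
- tongs: Steel tongs lying on the worktop, loose bystander, about 230 mm long along x, 60 mm wide, 22 mm high. Origin: middle, on the worktop.
- scraper: Short olive-wood scraper lying flat, loose bystander, 170 mm long along x, 55 mm wide, 10 mm high. Origin: near its middle, underside.

How it is judged:
On the way, in this order (a step that is already met when the one before it is completed fails the run):
1. the pot stands against both rails of the corner guard (x of pot in the frame of guard between 0.064 and 0.075 m and y of pot in the frame of guard between 0.064 and 0.075 m and height (world z) of pot below 0.004 m and angle between pot's own z axis and vertical below 0.04 rad), for 0.2 s.
2. both lids, still nested, are seated on the pot and the knob is let go (all of step 1 and horizontal distance between inner_lid and pot below 0.008 m and z of inner_lid in the frame of pot between 0.065 and 0.0725 m and angle between inner_lid's own z axis and vertical below 0.05 rad and z of outer_lid in the frame of inner_lid below 0.0235 m and horizontal distance between outer_lid and inner_lid below 0.008 m and contact force between the fingers and inner_lid below 0.1 N), for 0.2 s.
At the end, for the whole second after the job is handed in: Pot flat, within 5 mm of touching both rails; inner lid seated in it (within 8 mm of centred, 3.5 mm of full depth), level, untouched; fingers hold the outer lid still, within 0.25 rad of level, within 60 mm of the pot's axis, skirt above the knob's top, nothing else touching it (all of step 1 and horizontal distance between inner_lid and pot below 0.008 m and z of inner_lid in the frame of pot between 0.065 and 0.0725 m and angle between inner_lid's own z axis and vertical below 0.05 rad and z of outer_lid in the frame of inner_lid above 0.093 m and horizontal distance between outer_lid and pot below 0.06 m and angle between outer_lid's own z axis and vertical below 0.25 rad and contact force between the fingers and outer_lid above 1 N and contact force between each of outer_lid, the fingers and inner_lid below 0.1 N and contact force between outer_lid and pot below 0.1 N and linear speed of outer_lid below 0.03 m/s); the arm keeps its last pose, push and grip.
It fails at once if the pot is lifted off the worktop or tipped (height (world z) of pot above 0.01 m or angle between pot's own z axis and vertical above 0.2 rad).
It fails at once if the outer lid comes off the inner lid while the inner lid is not seated in the pot, or the inner lid is disturbed once the outer lid is off (z of outer_lid in the frame of inner_lid above 0.032 m and not (horizontal distance between inner_lid and pot below 0.01 m and z of inner_lid in the frame of pot below 0.076 m and angle between inner_lid's own z axis and vertical below 0.1 rad)).
It fails at once if the lids are dropped onto the pot instead of lowered (horizontal distance between inner_lid and pot below 0.04 m and z of inner_lid in the frame of pot below 0.09 m and linear speed of inner_lid above 0.35 m/s).
It fails at once if a bystander is disturbed (distance of any of basket, sugar_bowl, tongs, scraper from where it was at the start of the episode above 0.03 m or angle between any of sugar_bowl, basket's own z axis and vertical above 0.3 rad).
It also fails if it takes over 72 s, if anything falls off the work surface, if the arm or the gripper's body presses on something with over 40 N, if the wrist force passes 120 N, or if a joint passes its speed limit or range.

## Working session

There is one attempt and no reset: what is moved stays moved. The work goes in short steps, Python scripts to look and compute and a shell command to move; the robot and the scene stay as the last step left them, time stands still between calls to the robot, and variables do not carry over. Pictures are saved under pics/ and viewed, at most 12 in all, crops included, and the job is handed in when it is done.

```bash
ls; mkdir -p pics; python3 - <<'E'
from plant import sensors, read_camera, robot
import cv2
print(sensors.read_state())
for n in("top","scene"):
    c=read_camera(n); cv2.imwrite(f"pics/{n}0.png",c["image"][:,:,::-1]); print(n,c["R"],c["t"],c["fx"],c["cx"],c["cy"])
E
```

```text
pics
{'t': 0.0, 'q': array([-1.38642245e+00,  1.31137809e-01,  1.48927576e+00, -1.76348450e-05,
        1.52297707e+00, -8.54129231e-02]), 'dq': array([-0.00063257, -0.00045037,  0.0008203 , -0.00343124, -0.00111349,
        0.00044208]), 'joint_torque': array([ 1.70545940e-03, -5.59827840e+01, -4.91761672e+01,  7.72053329e-02,
        3.49314837e-02, -1.42432259e-04]), 'tool_pos': array([ 0.15981555, -0.57771855,  0.20460334]), 'orientation': array([-3.11127460e+00, -4.22256027e-01,  1.67227629e-04]), 'force': array([-0.08578026, -0.4427086 ,  0.00654579]), 'wrist_torque': array([ 0.00890609, -0.01739489, -0.0342557 ]), 'gripper_force': 0.0, 'opening': 0.09277752045911661}
top [[ 0.01984085 -0.99946423  0.0260306 ]
 [-0.99018536 -0.02324594 -0.1378136 ]
 [ 0.13834487 -0.02304078 -0.99011606]] [-0.07161987  0.62189167  1.07127567] 440.9932502843756 282.96927133150774 204.24372511480647
scene [[ 0.84109545  0.54081731 -0.00866511]
 [ 0.31117751 -0.49693197 -0.8100785 ]
 [-0.44241044  0.67865695 -0.5862574 ]] [-0.50836701 -0.17088104  1.52177333] 390.55751673184767 287.44769788185533 215.14893261367163
```

View pics/top0.png

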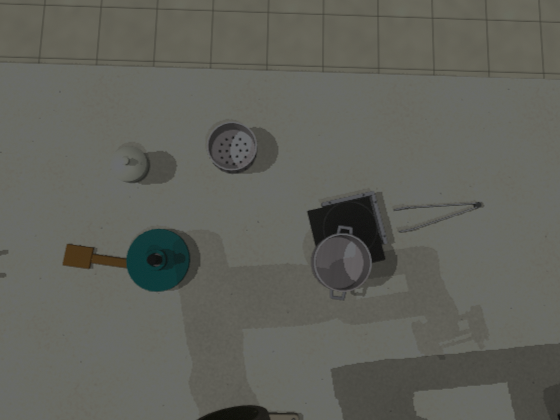

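View pics/scene0.png

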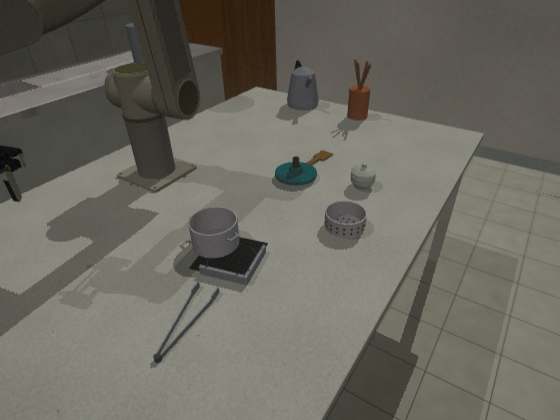

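```bash
cat > h.py <<'E'
import numpy as np,cv2
from plant import sensors, read_camera, robot
def cloud(c):
    v,u=np.mgrid[:420,:560]; d=c["depth"]
    P=np.stack([(u-c["cx"])/c["fx"]*d,(v-c["cy"])/c["fy"]*d,d],-1)
    return (P-c["t"])@c["R"], d>0
def at(c,u,v,z):  # world point on plane z
    r=np.array([(u-c["cx"])/c["fx"],(v-c["cy"])/c["fy"],1])@c["R"]; o=-c["t"]@c["R"]
    return o+r*(z-o[2])/r[2]
def circ(p):
    A=np.c_[2*p,np.ones(len(p))]; s=np.linalg.lstsq(A,(p**2).sum(1),rcond=None)[0]
    return s[:2],np.sqrt(s[2]+s[:2]@s[:2])
E
python3 - <<'E'
from h import *
import pickle
c=read_camera("top"); pickle.dump(c,open("top.pkl","wb"))
im=c["image"][:,:,::-1]
a=cv2.resize(im[180:310,295:425],None,fx=6,fy=4.6*1.0,interpolation=3) if 0 else cv2.resize(im[185:305,295:425],None,fx=5,fy=5,interpolation=3)
a=np.clip(a*1.7,0,255); cv2.imwrite("pics/crop1.png",a)
P,m=cloud(c)
def sel(x0,x1,y0,y1,z0,z1):
    k=m&(P[...,2]>z0)&(P[...,2]<z1)&(P[...,0]>x0)&(P[...,0]<x1)&(P[...,1]>y0)&(P[...,1]<y1); return P[k]
for n,(u,v) in dict(pot=(342,262),lid=(157,260),basket=(232,148),bowl=(130,163)).items():
    p=at(c,u,v,.05); q=sel(p[0]-.11,p[0]+.11,p[1]-.11,p[1]+.11,.008,.2)
    print(n,p,np.percentile(q[:,2],[2,50,90,98]))
p=at(c,342,262,.085);r=sel(p[0]-.11,p[0]+.11,p[1]-.11,p[1]+.11,.078,.095);print("rim",len(r),circ(r[:,:2]))
p=at(c,157,260,.02);q=sel(p[0]-.09,p[0]+.09,p[1]-.09,p[1]+.09,.016,.033);print("disc",len(q),(q.min(0)+q.max(0))/2,np.ptp(q,0))
q=sel(p[0]-.09,p[0]+.09,p[1]-.09,p[1]+.09,.07,.1);print("knob",len(q),(q.min(0)+q.max(0))/2,np.ptp(q,0),q.mean(0))
E
```

```text
pot [ 0.48137517 -0.2072046   0.05      ] [0.00822678 0.06119152 0.08493353 0.08703326]
lid [0.47710253 0.24836789 0.05      ] [0.01385772 0.02544396 0.03851847 0.08124172]
basket [0.76434031 0.07500329 0.05      ] [0.00817098 0.03839133 0.05614679 0.05809315]
bowl [0.71851835 0.33038048 0.05      ] [0.0327501  0.07007586 0.07695602 0.09246785]
rim 335 (array([ 0.48074874, -0.20106421]), np.float64(0.06753441666756792))
disc 2799 [0.4780632  0.25999949 0.02453684] [0.15525243 0.16710508 0.01673646]
knob 91 [0.47785359 0.25502311 0.07936721] [0.02158793 0.02365918 0.01834476] [0.47787176 0.25357873 0.08210088][ WARN:0@0.586] global loadsave.cpp:1063 imwrite_ Unsupported depth image for selected encoder is fallbacked to CV_8U.
```

View pics/crop1.png

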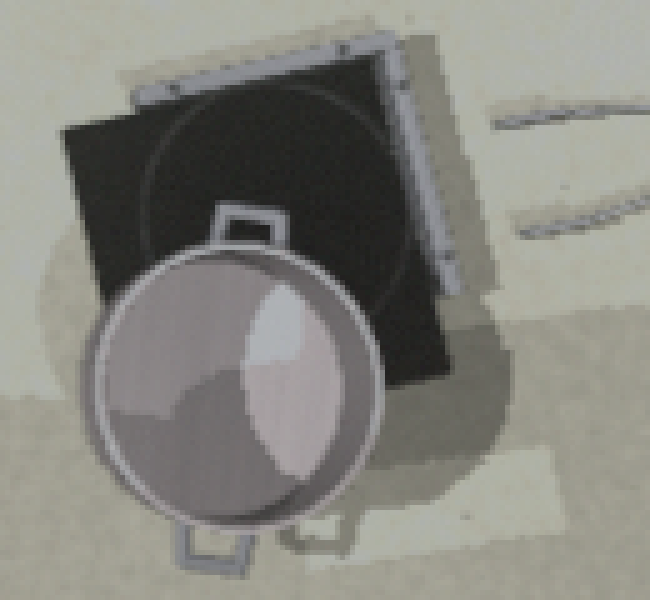

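```bash
python3 - <<'E'
from h import *
import pickle
from scipy.spatial.transform import Rotation as R
c=pickle.load(open("top.pkl","rb")); P,m=cloud(c)
px=lambda a,b:(295+(a+.5)/5-.5,185+(b+.5)/5-.5)
T=lambda a,b,z:at(c,*px(a,b),z)[:2]
for n,a in dict(i1=(140,104),i2=(370,58),ci=(380,58),j2=(442,292),o1=(135,90),oc=(398,33),p2=(460,288)).items(): print(n,T(*a,.028))
k=m&(P[...,2]>.023)&(P[...,2]<.034)
k[:, :340]=0 if 0 else k[:, :340]
v,u=np.nonzero(k); s=(u>318)&(u<392)&(v>188)&(v<248)
q=P[v[s],u[s]]
# drop ear/pot
far=np.hypot(*(q[:,:2]-[.481,-.203]).T)>.09
q=q[far]; print(len(q)); r=cv2.minAreaRect(q[:,:2].astype(np.float32)*1000); print(r)
a=np.array([T(x,y,.085) for x,y in((97,386),(383,386),(240,243),(240,530))]);print("pot",a,a.mean(0),circ(a))
print("ears",T(252,228,.062),T(212,548,.062))
print(R.from_rotvec(sensors.read_state()["orientation"]).as_matrix().round(3))
im=c["image"][:,:,::-1]
a=cv2.resize(im[220:300,50:210],None,fx=5,fy=5,interpolation=3); cv2.imwrite("pics/lid.png",np.clip(a*1.7,0,255).astype(np.uint8))
E
```

```text
i1 [ 0.6249238  -0.16046056]
i2 [ 0.65172304 -0.27950184]
ci [ 0.65184761 -0.28470022]
j2 [ 0.53177138 -0.31555546]
o1 [ 0.63213509 -0.15782735]
oc [ 0.66518855 -0.29417624]
p2 [ 0.5340034  -0.32481769]
409
((583.0557861328125, -242.243896484375), (139.48233032226562, 139.30569458007812), 14.454116821289062)
pot [[ 0.48010538 -0.13430389]
 [ 0.48287115 -0.27208712]
 [ 0.55017588 -0.20300156]
 [ 0.4135398  -0.20315707]] [ 0.48167305 -0.20313741] (array([ 0.48185635, -0.20318861]), np.float64(0.06861295298168456))
ears [ 0.55949675 -0.21264821] [ 0.40350124 -0.1932206 ]
[[ 0.964  0.266 -0.   ]
 [ 0.266 -0.964  0.001]
 [ 0.    -0.001 -1.   ]]
```

View pics/lid.png

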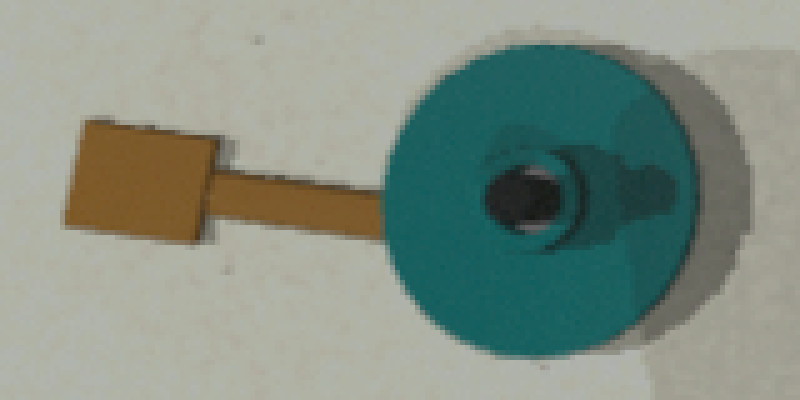

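```bash
python3 -m inch '[[0.05,0.034,-0.0286,0,0],[0.05,0.034,-0.0286,0,0],[0.05,0.034,-0.0286,0,0],[0.05,0.034,-0.0286,0,0],[0.05,0.034,-0.0286,0,0],[0.05,0.034,-0.0286,0,0],[0.05,0.034,-0.0286,0,0],[0.05,0.034,-0.0286,0,0],[0.05,0.034,-0.0286,0,0],[0.05,0.034,-0.0286,0,0],[0.05,0.034,-0.0286,0.03,0],[0.05,0.034,-0.0286,0.03,0],[0.05,0,0,0,0],[0.05,0,0,0,0]]' 15
```

```text
t: 1.55
tool_pos: [0.4578, -0.1427, 0.1487]
orientation: [-3.112, -0.426, 0.004]
force: [-0.2, 0.2, 0.4]
opening: 0.0497
gripper_force: 0.0
```

```bash
python3 -m inch '[[0.05,0.007,-0.0035,0,0],[0.05,0,0,0.03,0],[0.05,0,0,0.03,0],[0.05,0,0,0.022,0],[0.05,0,0,0,0],[0.0,0,0,0,0],[0.0,0,0,0,0],[0.0,0,0,0,0],[0.0,0,0,0,0],[0.0,0,0,0,0],[0.0,0,0,0,0]]' 12; python3 - <<'E'
from h import *
c=read_camera("top"); cv2.imwrite("pics/g1.png",cv2.resize(np.clip(c["image"][180:310,270:430,::-1]*1.7,0,255).astype(np.uint8),None,fx=4,fy=4))
E
```

```text
t: 2.65
tool_pos: [0.4643, -0.1384, 0.068]
orientation: [3.113, 0.423, 0.001]
force: [-0.2, 1.0, -0.3]
opening: 0.0068
gripper_force: 0.0
```

View pics/g1.png

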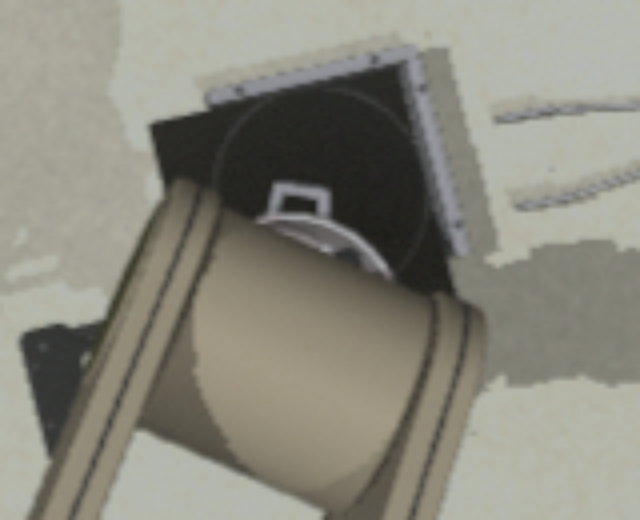

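```bash
python3 -m inch '[[0,0,0,0,0],[0,0,0,0,0],[0,0,0,0,0]]' 15; python3 -m inch '[[0,0.004,0.003,0,0],[0,0.008,0.006,0,0],[0,0.010,0.007,0,0],[0,0.010,0.007,0,0],[0,0.010,0.007,0,0],[0,0.010,0.007,0,0],[0,0.008,0.006,0,0],[0,0.006,0.004,0,0],[0,0.004,0.003,0,0],[0,0,0,0,0],[0,0,0,0,0]]'
```

```text
t: 3.0
tool_pos: [0.4642, -0.1382, 0.0679]
orientation: [-3.113, -0.423, -0.0]
force: [-1.4, 3.6, 3.6]
opening: 0.0043
gripper_force: 14.9
t: 4.1
tool_pos: [0.544, -0.169, 0.0677]
orientation: [3.112, 0.421, -0.004]
force: [-5.9, -2.4, 6.5]
opening: 0.0058
gripper_force: 20.5
```

```bash
cat > pot.py <<'E'
from h import *
for n in("top","scene"):
    c=read_camera(n); P,m=cloud(c)
    k=m&(np.abs(P[...,2]-.084)<.006)&(np.abs(np.hypot(P[...,0]-.568,P[...,1]+.234)-.069)<.016)
    q=P[k][:,:2]
    from scipy.optimize import least_squares
    f=least_squares(lambda s:np.hypot(*(q-s).T)-.068,[.568,-.234],loss="soft_l1",f_scale=.002)
    print(n,len(q),f.x,np.median(np.abs(f.fun)))
    if n=="scene": cv2.imwrite("pics/s_%d.png"%(sensors.read_state()["t"]*100),cv2.resize(np.clip(c["image"][180:290,160:300,::-1]*1.7,0,255).astype(np.uint8),None,fx=4,fy=4,interpolation=3))
E
python3 pot.py; ls pics
```

```text
top 1 [ 0.4576848  -0.12824446] 7.188124442891741e-09
scene 101 [ 0.54140165 -0.23809966] 0.0012386240265131743
crop1.png
g1.png
lid.png
s_420.png
scene0.png
top0.png
```

View pics/s_420.png

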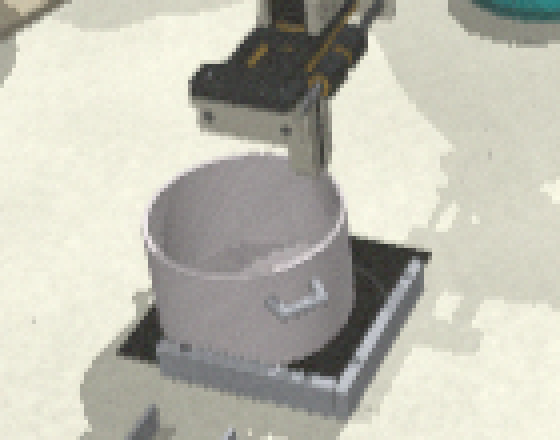

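```bash
python3 -m inch '[[0.05,0,0,0,0],[0.05,0,0,0,0],[0.05,0,0,0,0],[0.05,0,0,0,0],[0.05,0,0,-0.03,0],[0.05,0,0,-0.04,0],[0.05,0,0,0,0]]'; python3 - <<'E'
from h import *
s=sensors.read_state();print(s["q"])
E
python3 pot.py
```

```text
t: 4.9
tool_pos: [0.5486, -0.1693, 0.1442]
orientation: [3.108, 0.422, 0.014]
force: [0.3, -1.1, 0.1]
opening: 0.0497
gripper_force: 0.0
[-3.88720922e-01  8.71023926e-02  1.64777922e+00  1.18285744e-04
  1.39679075e+00  9.12045106e-01]
top 4 [ 0.54273011 -0.23282055] 0.0006681311094578202
scene 105 [ 0.5410004  -0.23829645] 0.000900166293651361
```

```bash
python3 -m inch '[[0.05,0,0,0,-0.15],[0.05,0,0,0,-0.15],[0.05,0,0,0,-0.15],[0.05,0,0,0,-0.15],[0.05,0,0,0,-0.15],[0.05,0,0,0,-0.15],[0.05,0,0,0,-0.15],[0.05,0,0,0,-0.15],[0.05,0,0,0,-0.15],[0.05,0,0,0,-0.15],[0.05,0,0,0,-0.05],[0.05,-0.02,-0.03,0,0],[0.05,-0.022,-0.031,0,0],[0.05,-0.022,-0.031,0,0],[0.05,0,0,0,0],[0.05,0,0,0,0]]'; python3 pot.py; python3 - <<'E'
from h import *
from scipy.spatial.transform import Rotation as R
print(R.from_rotvec(sensors.read_state()["orientation"]).as_matrix().round(3))
E
```

```text
t: 6.6
tool_pos: [0.4706, -0.2526, 0.1362]
orientation: [-1.93, -2.476, -0.0]
force: [0.9, 0.9, -0.4]
opening: 0.0497
gripper_force: 0.0
top 65 [ 0.54012436 -0.23363891] 0.0011013611690407626
scene 97 [ 0.54109836 -0.23812563] 0.0010602886537341843
[[-0.247  0.969 -0.001]
 [ 0.969  0.247  0.001]
 [ 0.001 -0.001 -1.   ]]
```

```bash
python3 -m inch '[[0.05,0,0.004,0.02,0],[0.05,0,0,0.03,0],[0.05,0,0,0.018,0],[0.05,0,0,0,0],[0.0,0,0,0,0],[0.0,0,0,0,0],[0.0,0,0,0,0],[0.0,0,0,0,0],[0.0,0,0,0,0],[0.0,0,0,0,0],[0.0,0,0,0,0],[0.0,0,0,0,0],[0.0,0,0,0,0]]' 15;  python3 -m inch '[[0,0,0.004,0,0],[0,0,0.005,0,0],[0,0,0.006,0,0],[0,0,0.005,0,0],[0,0,0.003,0,0],[0,0,0,0,0],[0,0,0,0,0]]'; python3 pot.py
```

```text
t: 8.0
tool_pos: [0.4743, -0.2523, 0.07]
orientation: [-1.928, -2.479, 0.003]
force: [-6.2, -1.2, 5.9]
opening: 0.004
gripper_force: 14.6
t: 8.7
tool_pos: [0.497, -0.247, 0.07]
orientation: [-1.929, -2.479, 0.003]
force: [-5.2, -3.0, 2.9]
opening: 0.0036
gripper_force: 14.5
top 203 [ 0.56202522 -0.22417688] 0.0011235850755431653
scene 239 [ 0.56337133 -0.22901003] 0.0011666846196086156
```

```bash
python3 -m inch '[[0,-0.002,0.002,0,0],[0,-0.002,0.002,0,0],[0,0,0,0,0]]'; python3 -m inch '[[0,-0.002,0.002,0,0],[0,0,0,0,0]]'; python3 -m inch '[[0,-0.002,0.001,0,0],[0,0,0,0,0]]';python3 pot.py
```

```text
t: 9.1
tool_pos: [0.5012, -0.2496, 0.07]
orientation: [-1.928, -2.478, 0.003]
force: [-7.5, -1.8, 6.2]
opening: 0.0035
gripper_force: 14.8
t: 9.3
tool_pos: [0.5035, -0.251, 0.07]
orientation: [-1.928, -2.478, 0.003]
force: [-7.9, -1.3, 7.1]
opening: 0.0033
gripper_force: 14.9
t: 9.5
tool_pos: [0.504, -0.2522, 0.07]
orientation: [-1.926, -2.476, 0.004]
force: [-14.3, 1.6, 11.7]
opening: 0.0032
gripper_force: 15.1
top 204 [ 0.5676554  -0.22464092] 0.00109704468558465
scene 253 [ 0.56904983 -0.22961253] 0.0012445237794392744
```

```bash
python3 -m inch '[[0,-0.002,0,0,0],[0,-0.002,0,0,0],[0,0,0,0,0]]'; python3 pot.py; python3 - <<'E'
from h import *
c=read_camera("top");d=read_camera("scene")
a=cv2.resize(np.clip(c["image"][185:305,305:425,::-1]*1.7,0,255).astype(np.uint8),(395,395),interpolation=3)
b=cv2.resize(np.clip(d["image"][200:290,180:270,::-1]*1.7,0,255).astype(np.uint8),(395,395),interpolation=3)
cv2.imwrite("pics/both.png",np.hstack([a,b]))
E
```

```text
t: 9.9
tool_pos: [0.5052, -0.2558, 0.07]
orientation: [-1.926, -2.476, 0.003]
force: [-12.1, 2.6, 11.1]
opening: 0.0034
gripper_force: 15.1
top 201 [ 0.5681302  -0.22673064] 0.001121225951589852
scene 251 [ 0.56924369 -0.23137546] 0.0012949598201947299
```

View pics/both.png

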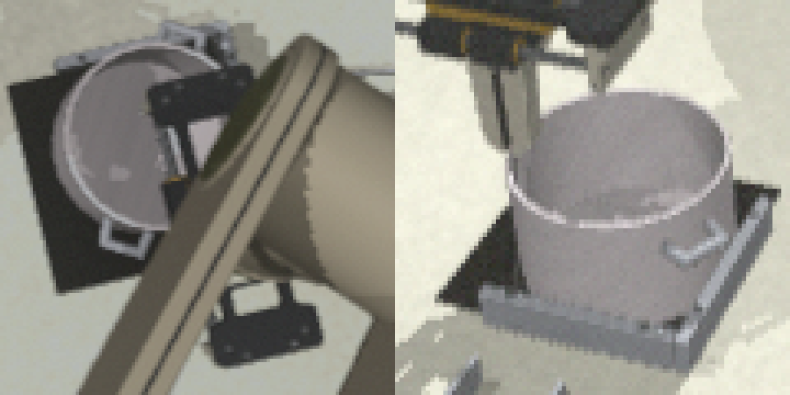

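```bash
python3 -m inch '[[0,-0.003,0,0,0],[0,-0.003,0,0,0],[0,0,0,0,0]]';python3 -m inch '[[0,-0.003,0,0,0],[0,0,0,0,0]]'; python3 pot.py
```

```text
t: 10.4
tool_pos: [0.5071, -0.2614, 0.07]
orientation: [-1.926, -2.477, 0.002]
force: [-10.5, 3.7, 10.9]
opening: 0.0035
gripper_force: 15.4
t: 10.6
tool_pos: [0.508, -0.264, 0.07]
orientation: [-1.926, -2.477, 0.001]
force: [-9.4, 3.7, 9.8]
opening: 0.0036
gripper_force: 15.6
top 217 [ 0.56900215 -0.23089531] 0.001112619247101515
scene 242 [ 0.57026887 -0.23584001] 0.0013208681297290775
```

```bash
python3 -m inch '[[0,-0.003,0,0,0],[0,0,0,0,0]]';python3 -m inch '[[0,-0.003,0.0005,0,0],[0,0,0,0,0]]';python3 -m inch '[[0,-0.003,0,0,0],[0,0,0,0,0]]'; python3 pot.py
```

```text
t: 10.9
tool_pos: [0.509, -0.2667, 0.07]
orientation: [-1.926, -2.477, 0.0]
force: [-7.3, 5.3, 9.5]
opening: 0.004
gripper_force: 15.9
t: 11.1
tool_pos: [0.51, -0.2695, 0.0699]
orientation: [-1.926, -2.477, 0.001]
force: [-10.6, 6.1, 10.7]
opening: 0.0042
gripper_force: 16.3
t: 11.3
tool_pos: [0.5101, -0.2712, 0.0698]
orientation: [-1.924, -2.475, -0.001]
force: [-13.3, 10.7, 13.8]
opening: 0.0032
gripper_force: 18.7
top 211 [ 0.56915857 -0.23411697] 0.0010623968693919683
scene 237 [ 0.57038831 -0.2391786 ] 0.001200072910982397
```

```bash
python3 -m inch '[[0.05,0,0,0,0],[0.05,0,0,0,0],[0.05,0,0,0,0],[0.05,0,0,0,0],[0.05,0,0,-0.03,0],[0.05,0,0,-0.05,0],[0.05,0,0,-0.05,0],[0.05,0,0,0,0]]'; python3 pot.py; python3 - <<'E'
from h import *
c=read_camera("top")
g=lambda a,b:(50+(a+.5)/5-.5,220+(b+.5)/5-.5)
p=at(c,*g(541,200.5),.024)
print(p)
P,m=cloud(c)
k=m&(P[...,2]>.079)&(np.hypot(P[...,0]-.478,P[...,1]-.255)<.03); v,u=np.nonzero(k); q=P[k]
print(len(q),u.min(),u.max(),v.min(),v.max(),at(c,(u.min()+u.max())/2,(v.min()+v.max())/2,.083),q.mean(0),circ(q[:,:2]))
d=read_camera("scene");P,m=cloud(d)
q=P[m&(P[...,2]>.079)&(np.hypot(P[...,0]-.478,P[...,1]-.255)<.03)];print(len(q),q.mean(0),np.ptp(q,0),(q.max(0)+q.min(0))/2)
print(sensors.read_state()["q"])
E
```

```text
t: 12.2
tool_pos: [0.5163, -0.2759, 0.2091]
orientation: [1.92, 2.469, 0.002]
force: [1.0, 0.1, 0.7]
opening: 0.0497
gripper_force: 0.0
top 261 [ 0.56930577 -0.23374799] 0.001066031196630443
scene 251 [ 0.57060729 -0.23884185] 0.0011355875191336046
[0.47808152 0.25306459 0.024     ]
78 146 156 255 264 [0.47775244 0.254174   0.083     ] [0.47795467 0.25454629 0.08346328] (array([0.47792882, 0.25467168]), np.float64(0.008484115039588609))
9 [0.48207974 0.24792221 0.08040045] [0.0197928  0.02176092 0.00247898] [0.48266891 0.24847239 0.08048845]
[-5.78345451e-01  8.19038868e-02  1.55344282e+00  7.38564923e-06
  1.50801033e+00 -8.27253336e-01]
```

```bash
python3 -m inch '[[0.06,0.02,0.004,0,0],[0.06,0.0435,0.0078,0,0],[0.06,0.0435,0.0078,0,0],[0.06,0.0435,0.0078,0,0],[0.06,0.0435,0.0078,0,0],[0.06,0.0435,0.0078,0,0],[0.06,0.0435,0.0078,0,0],[0.06,0.0435,0.0078,0,0],[0.06,0.0435,0.0078,0,0],[0.06,0.0435,0.0078,0,0],[0.06,0.0435,0.0078,0,0],[0.06,0.0435,0.0078,0,0],[0.06,0.02,0.004,0.03,0],[0.06,0,0,0,0],[0.06,0,0,0,0]]'; python3 - <<'E'
from h import *
from scipy.spatial.transform import Rotation as R
s=sensors.read_state();M=R.from_rotvec(s["orientation"]).as_matrix();print(M.round(3),M.T@(np.array([.4778,.2535,.067])-s["tool_pos"]))
c=read_camera("wrist");cv2.imwrite("pics/w.png",c["image"][:,:,::-1])
P,m=cloud(c)
q=P[m&(P[...,2]>.077)&(P[...,2]<.09)&(np.hypot(P[...,0]-.478,P[...,1]-.255)<.03)];print(len(q),q.mean(0) if len(q) else 0,np.ptp(q,0) if len(q) else 0)
E
```

```text
t: 13.9
tool_pos: [0.4734, 0.2523, 0.1676]
orientation: [-1.925, -2.48, 0.006]
force: [-1.2, -0.7, 0.8]
opening: 0.06
gripper_force: 0.0
[[-0.248  0.969 -0.004]
 [ 0.969  0.248 -0.002]
 [-0.001 -0.005 -1.   ]] [0.0001439  0.00501494 0.10058166]
749 [0.47591295 0.25487962 0.08215524] [0.02336268 0.02338766 0.00674879]
```

View pics/w.png

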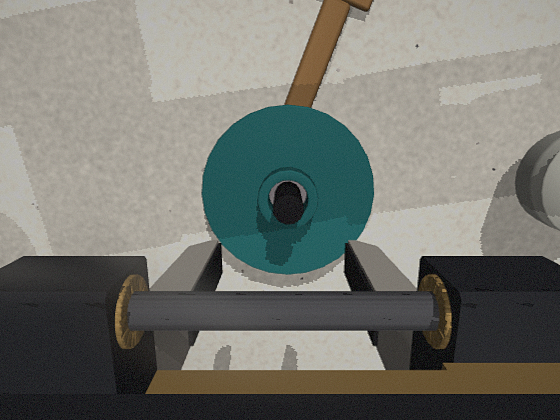

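```bash
python3 -m inch '[[0.06,0.001,0.004,0.03,0],[0.06,0,0,0.03,0],[0.06,0,0,0.025,0],[0.06,0,0,0.015,0],[0.06,0,0,0,0],[0,0,0,0,0],[0,0,0,0,0],[0,0,0,0,0],[0,0,0,0,0],[0,0,0,0,0],[0,0,0,0,0],[0,0,0,0,0],[0,0,0,0,0]]' 35
```

```text
t: 15.25
tool_pos: [0.4796, 0.2546, 0.0703]
orientation: [1.928, 2.48, 0.002]
force: [-0.9, 0.3, 4.2]
opening: 0.0022
gripper_force: 2.4
```

```bash
python3 -m inch '[[0,0,0,0,0]]';python3 - <<'E'
from h import *
c=read_camera("wrist");d=read_camera("scene");e=read_camera("top")
b=lambda i:np.clip(i[...,::-1]*1.7,0,255).astype(np.uint8)
cv2.imwrite("pics/w2.png",np.hstack([cv2.resize(b(c["image"]),(400,300)),cv2.resize(b(d["image"])[130:205,240:340],(400,300),interpolation=3)]))
P,m=cloud(d)
for z0 in(.05,.06,.07,.078):
    q=P[m&(P[...,2]>z0)&(P[...,2]<.09)&(np.hypot(P[...,0]-.478,P[...,1]-.255)<.1)];print(len(q),q.mean(0) if len(q) else 0)
E
```

```text
t: 15.35
tool_pos: [0.4797, 0.2546, 0.0703]
orientation: [1.928, 2.48, 0.002]
force: [-0.1, -0.2, 5.7]
opening: 0.0005
gripper_force: 2.7
60 [0.4835523  0.24390031 0.07141429]
47 [0.48366568 0.24382547 0.07601705]
35 [0.48314687 0.24416589 0.07989203]
20 [0.48280298 0.24443794 0.08457725]
```

View pics/w2.png

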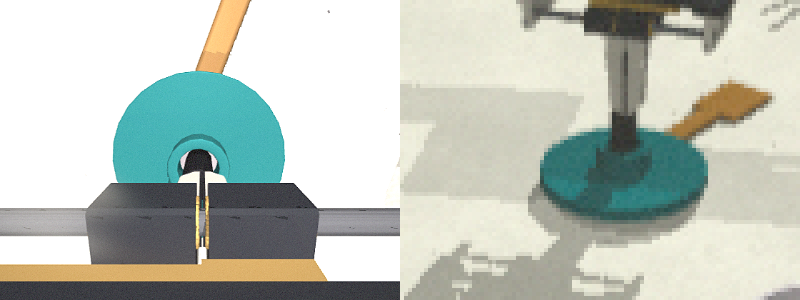

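```bash
python3 - <<'E'
from h import *
import pickle
def teal(c,n):
    i=c["image"].astype(int); P,m=cloud(c)
    k=m&(i[...,1]>i[...,0]*1.6)&(i[...,2]>i[...,0]*1.5)&(abs(P[...,2]-.025)<.004)
    q=P[k]; h=q[cv2.convexHull(q[:,:2].astype(np.float32),returnPoints=False)[:,0]]
    print(n,k.sum(),"c",circ(h[:,:2]),"ptp",np.ptp(q,0),"z",q.mean(0))
    A=np.c_[q[:,:2],np.ones(len(q))];print("  plane",np.linalg.lstsq(A,q[:,2],rcond=None)[0])
    return P,m
teal(pickle.load(open("top.pkl","rb")),"top0")
for n in("top","wrist","scene"):
    c=read_camera(n);P,m=teal(c,n)
    i=c["image"].astype(int)
    # scraper: orange
    k=m&(i[...,0]>i[...,2]*2)&(i[...,0]>50)&(P[...,2]<.03)&(P[...,1]>.3)
    print("  scr",k.sum(),P[k].mean(0))
c=pickle.load(open("top.pkl","rb"));P,m=cloud(c);i=c["image"].astype(int)
k=m&(i[...,0]>i[...,2]*2)&(i[...,0]>50)&(P[...,2]<.03)&(P[...,1]>.3);print("scr0",k.sum(),P[k].mean(0))
print(robot.tcp_to_tips)
E
```

```text
top0 2473 c (array([0.47875861, 0.25408739]), np.float64(0.07724415930580902)) ptp [0.15261199 0.15407498 0.00797588] z [0.47808634 0.25331083 0.02517477]
  plane [0.00139926 0.00051755 0.0243747 ]
top 1486 c (array([0.4808861, 0.2503255]), np.float64(0.07479452536566054)) ptp [0.15215644 0.13174531 0.00795327] z [0.48410599 0.22542294 0.02512188]
  plane [0.00099913 0.00308813 0.02394205]
  scr 0 [nan nan nan]
wrist 26406 c (array([0.47622671, 0.25465873]), np.float64(0.07804000547681145)) ptp [0.15601629 0.15391193 0.00795528] z [0.46924772 0.2824957  0.02436206]
  plane [ 0.0001531  -0.00048065  0.024426  ]
  scr 3703 [0.46974111 0.36461973 0.00909211]
scene 360 c (array([0.48038662, 0.24837433]), np.float64(0.07695953108483215)) ptp [0.15359875 0.15355889 0.00771588] z [0.4886954  0.23797011 0.02266144]
  plane [-0.0023185   0.00093786  0.0235713 ]
  scr 1575 [-0.5331051   1.36632075 -0.0882954 ]
scr0 836 [0.48048213 0.43236711 0.00902158]
0.014<stdin>:16: RuntimeWarning: Mean of empty slice.
  ret = um.true_divide(
```

```bash
python3 - <<'E'
from h import *
c=read_camera("wrist");P,m=cloud(c)
for r in range(195,262,5): print(r,[ (P[r,u]*1000).round().astype(int).tolist() for u in(262,272,280,290,300)])
cv2.imwrite("pics/w3.png",cv2.resize(c["image"][185:275,220:340,::-1],None,fx=6,fy=6,interpolation=3))
print(sensors.read_state()["q"],sensors.read_state()["opening"])
E
```

```text
195 [[462, 276, 44], [467, 278, 48], [472, 279, 49], [477, 280, 45], [484, 278, 30]]
200 [[462, 273, 47], [468, 275, 49], [472, 276, 48], [478, 278, 49], [484, 279, 47]]
205 [[463, 271, 48], [469, 272, 49], [473, 273, 47], [479, 275, 49], [463, 319, 249]]
210 [[464, 268, 48], [470, 264, 29], [475, 266, 30], [479, 272, 48], [485, 273, 48]]
215 [[465, 257, 20], [470, 264, 40], [475, 266, 42], [482, 265, 31], [486, 270, 47]]
220 [[465, 259, 38], [471, 265, 52], [475, 266, 54], [481, 265, 44], [490, 260, 19]]
225 [[466, 260, 50], [471, 265, 63], [475, 266, 63], [481, 265, 55], [491, 257, 20]]
230 [[466, 261, 63], [471, 265, 72], [475, 266, 72], [481, 265, 65], [492, 253, 19]]
235 [[467, 261, 72], [471, 265, 80], [475, 266, 80], [481, 265, 73], [492, 250, 20]]
240 [[467, 262, 81], [472, 264, 84], [476, 264, 83], [480, 265, 82], [492, 250, 28]]
245 [[467, 262, 90], [472, 263, 90], [476, 263, 85], [480, 265, 89], [485, 266, 89]]
250 [[468, 263, 97], [472, 263, 97], [476, 263, 92], [480, 265, 96], [484, 267, 97]]
255 [[468, 263, 103], [472, 264, 103], [476, 263, 100], [480, 265, 102], [484, 266, 103]]
260 [[466, 289, 174], [468, 290, 175], [476, 263, 104], [480, 266, 109], [474, 291, 174]]
[3.93546899e-01 8.37528214e-02 1.79247029e+00 1.13311130e-04
 1.26417710e+00 1.44471956e-01] 0.0006753016733005723
```

View pics/w3.png

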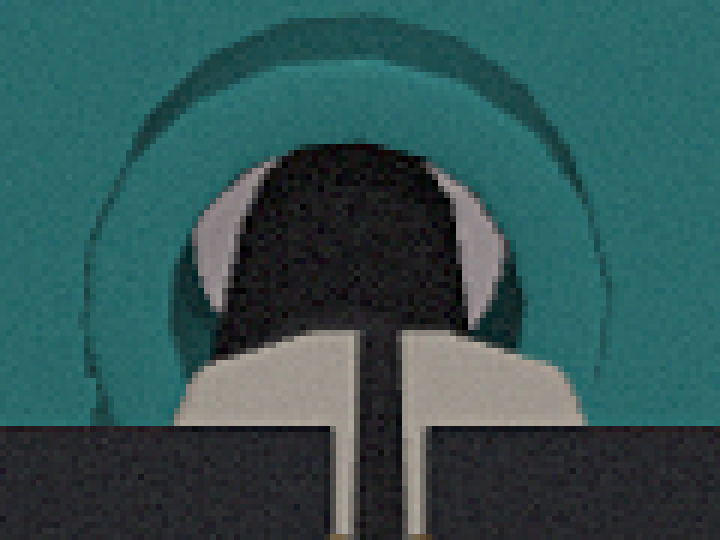

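```bash
python3 -m inch '[[0.06,0,0,0,0],[0.06,0,0,0,0],[0.06,0,0,-0.03,0],[0.06,0,0,-0.03,0],[0.06,0,0,-0.03,0],[0.06,0,0,0,0],[0.06,0,0,0,0],[0.06,0,0,0,0],[0.06,0,0,0,0]]'; python3 - <<'E'
from h import *
from scipy.spatial.transform import Rotation as R
s=sensors.read_state();M=R.from_rotvec(s["orientation"]).as_matrix()
c=read_camera("wrist");P,m=cloud(c)
Q=(P-s["tool_pos"])@M
k=m&(abs(Q[...,1])<.07)&(abs(Q[...,0])<.02)&(Q[...,2]<.04)
v,u=np.nonzero(k);q=Q[k]
print(len(q))
for lo in np.arange(-.08,.04,.01):
    j=(q[:,2]>=lo)&(q[:,2]<lo+.01)
    if j.any(): print(round(lo,3),j.sum(),q[j].min(0).round(4),q[j].max(0).round(4),"rows",v[j].min(),v[j].max())
print(c["R"]@s["tool_pos"]+c["t"])
E
```

```text
t: 16.6
tool_pos: [0.478, 0.2538, 0.1577]
orientation: [-1.927, -2.479, 0.004]
force: [-0.7, -0.4, 1.0]
opening: 0.0595
gripper_force: 0.0
11864
-0.08 587 [-0.0086 -0.0321 -0.08  ] [ 0.0038  0.0315 -0.07  ] rows 331 364
-0.07 751 [-0.0066 -0.0464 -0.0699] [ 0.0115  0.0455 -0.06  ] rows 282 340
-0.06 1142 [ 0.0032 -0.0464 -0.06  ] [ 0.0114  0.0463 -0.05  ] rows 270 290
-0.05 1017 [-0.0019 -0.0454 -0.05  ] [ 0.0113  0.0451 -0.04  ] rows 261 290
-0.04 912 [-0.0065 -0.0449 -0.04  ] [ 0.0112  0.0439 -0.03  ] rows 252 290
-0.03 773 [-0.0065 -0.0442 -0.03  ] [ 0.0111  0.0436 -0.02  ] rows 245 287
-0.02 405 [-0.0069 -0.0414 -0.02  ] [ 0.0112  0.0418 -0.0117] rows 240 278
[0.00021393 0.02247616 0.18923246]
```

```bash
python3 -m inch '[[0.06,0,0,0.03,0],[0.06,0,0,0.03,0],[0.06,0,0,0.03,0],[0.06,0,0,0.02,0],[0.06,0,0,0.006,0],[0.06,0,0,0,0],[0,0,0,0,0],[0,0,0,0,0],[0,0,0,0,0],[0,0,0,0,0],[0,0,0,0,0],[0,0,0,0,0],[0,0,0,0,0],[0,0,0,0,0]]' 35
```

```text
t: 18.05
tool_pos: [0.4784, 0.2542, 0.044]
orientation: [-1.928, -2.479, 0.002]
force: [-5.7, -2.0, 5.2]
opening: 0.0233
gripper_force: 35.0
```

```bash
python3 -m inch '[[0,0,0,-0.005,0],[0,0,0,-0.01,0],[0,0,0,-0.02,0],[0,0,0,-0.025,0],[0,0,0,-0.03,0],[0,0,0,-0.025,0],[0,0,0,-0.015,0],[0,0,0,-0.005,0],[0,0,0,0,0]]'; python3 -m inch '[[0,-0.01,0,0,0],[0,-0.02,-0.001,0,0],[0,-0.03,-0.002,0,0],[0,-0.03,-0.002,0,0],[0,-0.03,-0.002,0,0],[0,-0.03,-0.002,0,0],[0,-0.03,-0.002,0,0],[0,-0.03,-0.002,0,0],[0,-0.03,-0.002,0,0],[0,-0.03,-0.002,0,0],[0,-0.03,-0.002,0,0],[0,-0.03,-0.002,0,0],[0,-0.03,-0.002,0,0],[0,-0.03,-0.002,0,0],[0,-0.03,-0.002,0,0],[0,-0.03,-0.002,0,0],[0,-0.03,-0.002,0,0],[0,-0.015,-0.002,0,0],[0,0,0,0,0],[0,0,0,0,0]]'
```

```text
t: 18.95
tool_pos: [0.4793, 0.2544, 0.1789]
orientation: [1.928, 2.48, 0.001]
force: [0.4, -0.3, -4.5]
opening: 0.0233
gripper_force: 35.0
t: 20.95
tool_pos: [0.5682, -0.2332, 0.1773]
orientation: [-1.928, -2.477, 0.0]
force: [0.7, -0.4, -4.6]
opening: 0.023
gripper_force: 35.0
```

```bash
python3 - <<'E'
from h import *
from scipy.spatial.transform import Rotation as R
s=sensors.read_state();M=R.from_rotvec(s["orientation"]).as_matrix()
print(s["tool_pos"],M.round(3).tolist(),M.T@(np.array([.569,-.2345,s["tool_pos"][2]])-s["tool_pos"]))
b=[]
for n in("top","scene","wrist"):
    c=read_camera(n);P,m=cloud(c);i=c["image"].astype(int)
    t=m&(i[...,1]>i[...,0]*1.6)&(i[...,2]>i[...,0]*1.5);q=P[t]
    z=np.median(q[:,2]);q=q[abs(q[:,2]-z)<.004];h=q[cv2.convexHull(q[:,:2].astype(np.float32),returnPoints=False)[:,0]]
    print(n,z,circ(h[:,:2]),np.linalg.lstsq(np.c_[q[:,:2],np.ones(len(q))],q[:,2],rcond=None)[0])
    b.append(np.clip(c["image"][...,::-1]*1.7,0,255).astype(np.uint8))
cv2.imwrite("pics/over.png",np.hstack([cv2.resize(b[1][140:290,160:310],(400,400),interpolation=3),cv2.resize(b[0][180:320,290:430],(400,400),interpolation=3)]))
E
```

```text
[ 0.56823715 -0.23319128  0.17729545] [[-0.246, 0.969, -0.002], [0.969, 0.246, 0.002], [0.002, -0.002, -1.0]] [-1.45605074e-03  4.17850279e-04 -3.68798683e-06]
top 0.15822828923404186 (array([ 0.56940894, -0.2315201 ]), np.float64(0.07731902967394538)) [0.00038628 0.00497025 0.15890335]
scene 0.15597498466569096 (array([ 0.57126323, -0.23640505]), np.float64(0.07813755643590362)) [3.84780859e-05 3.52278829e-03 1.56652605e-01]
wrist 0.15839124263324755 (array([ 0.56833358, -0.23217864]), np.float64(0.07823751327001147)) [0.00121071 0.00138197 0.15793878]
```

View pics/over.png

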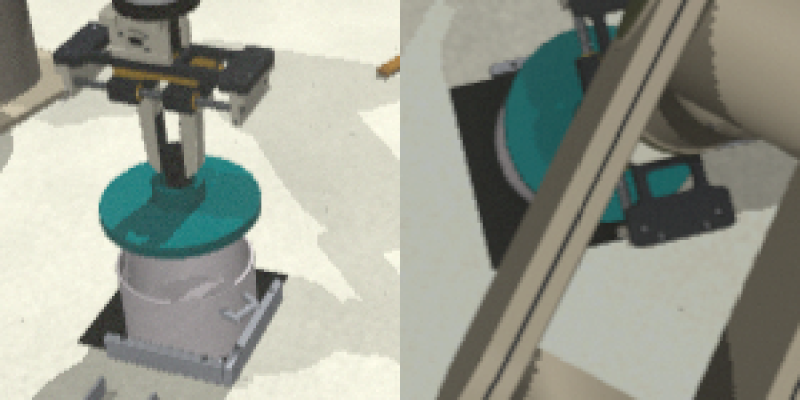

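```bash
python3 -m inch '[[0,-0.002,-0.001,0.005,0],[0,0,0,0.01,0],[0,0,0,0.01,0],[0,0,0,0.01,0],[0,0,0,0.01,0],[0,0,0,0.007,0],[0,0,0,0.004,0],[0,0,0,0.002,0],[0,0,0,0,0],[0,0,0,0,0]]'; python3 -m inch '[[0,0,0,0.002,0],[0,0,0,0.002,0],[0,0,0,0,0]]'; python3 -m inch '[[0,0,0,0.002,0],[0,0,0,0,0]]'
```

```text
t: 22.1
tool_pos: [0.569, -0.2359, 0.1212]
orientation: [1.928, 2.479, 0.0]
force: [0.3, 0.1, -4.7]
opening: 0.0233
gripper_force: 35.0
t: 22.4
tool_pos: [0.5685, -0.2356, 0.1164]
orientation: [-1.928, -2.48, 0.0]
force: [-0.7, -0.0, -4.4]
opening: 0.0233
gripper_force: 35.0
t: 22.6
tool_pos: [0.5685, -0.2357, 0.1143]
orientation: [-1.928, -2.48, 0.0]
force: [-0.0, 0.5, -6.0]
opening: 0.0228
gripper_force: 35.0
```

```bash
python3 -m inch '[[0,0,0,0.001,0],[0,0,0,0,0]]'; python3 -m inch '[[0,0,0,0.001,0],[0,0,0,0,0]]'; python3 -m inch '[[0,0,0,0.001,0],[0,0,0,0,0]]'
```

```text
t: 22.8
tool_pos: [0.5686, -0.2357, 0.1135]
orientation: [-1.928, -2.48, 0.0]
force: [-0.2, -0.2, -4.9]
opening: 0.0233
gripper_force: 35.0
t: 23.0
tool_pos: [0.5689, -0.2358, 0.1131]
orientation: [1.928, 2.48, 0.0]
force: [0.3, 0.8, -1.4]
opening: 0.0235
gripper_force: 35.0
t: 23.2
tool_pos: [0.5689, -0.2358, 0.113]
orientation: [1.928, 2.48, 0.0]
force: [-3.0, 1.8, 6.1]
opening: 0.0232
gripper_force: 35.0
```

```bash
python3 -m inch '[[0.08,0,0,-0.001,0],[0.08,0,0,0,0],[0.08,0,0,0,0],[0.08,0,0,0,0],[0.08,0,0,0,0],[0.08,0,0,0,0],[0.08,0,0,0,0],[0.08,0,0,0,0],[0.08,0,0,0,0]]'; python3 - <<'E'
from h import *
from scipy.spatial.transform import Rotation as R
s=sensors.read_state();M=R.from_rotvec(s["orientation"]).as_matrix()
for n in("top","scene","wrist"):
    c=read_camera(n);P,m=cloud(c);i=c["image"].astype(int)
    t=m&(i[...,1]>i[...,0]*1.6)&(i[...,2]>i[...,0]*1.5);q=P[t]
    z=np.median(q[:,2]);q=q[abs(q[:,2]-z)<.004];h=q[cv2.convexHull(q[:,:2].astype(np.float32),returnPoints=False)[:,0]];cc=circ(h[:,:2])
    print(n,z,cc,np.linalg.lstsq(np.c_[q[:,:2],np.ones(len(q))],q[:,2],rcond=None)[0],"tool",M.T@(np.array([*cc[0],z])-s["tool_pos"]))
E
```

```text
t: 24.1
tool_pos: [0.5686, -0.2357, 0.1126]
orientation: [-1.928, -2.48, 0.0]
force: [-0.5, 0.4, -0.8]
opening: 0.0796
gripper_force: 0.0
top 0.09389338040099289 (array([ 0.5682177 , -0.22283191]), np.float64(0.06843166153818539)) [-0.00211734 -0.00079759  0.09497535] tool [0.01259398 0.0027709  0.01875026]
scene 0.0914832096940201 (array([ 0.57132807, -0.23954602]), np.float64(0.07801522327787488)) [-7.25729617e-04 -6.97943377e-05  9.17308455e-02] tool [-0.00437127  0.00166661  0.02115979]
wrist 0.0934465379859405 (array([ 0.56836106, -0.23568129]), np.float64(0.07829296602304214)) [ 0.00015516 -0.00029503  0.0931977 ] tool [ 0.00010551 -0.00025659  0.0191967 ]
```

```bash
python3 -m inch '[[0.08,0,0,0.01,0],[0.08,0,0,0.01,0],[0.08,0,0,0.0065,0],[0.08,0,0,0,0],[0,0,0,0,0],[0,0,0,0,0],[0,0,0,0,0],[0,0,0,0,0],[0,0,0,0,0],[0,0,0,0,0]]' 25
```

```text
t: 25.25
tool_pos: [0.5689, -0.2359, 0.0867]
orientation: [1.928, 2.479, 0.0]
force: [0.2, -0.4, 2.6]
opening: 0.0514
gripper_force: 25.0
```

```bash
python3 -m inch '[[0,0,0,-0.003,0],[0,0,0,-0.004,0],[0,0,0,-0.008,0],[0,0,0,-0.01,0],[0,0,0,-0.01,0],[0,0,0,-0.01,0],[0,0,0,-0.01,0],[0,0,0,-0.01,0],[0,0,0,-0.01,0],[0,0,0,-0.01,0],[0,0,0,-0.008,0],[0,0,0,-0.004,0],[0,0,0,0,0],[0,0,0,0,0],[0,0,0,0,0],[0,0,0,0,0]]'; python3 - <<'E'
from h import *
b=[]
for n in("wrist","scene"):
    c=read_camera(n);P,m=cloud(c);i=c["image"].astype(int)
    t=m&(i[...,1]>i[...,0]*1.6)&(i[...,2]>i[...,0]*1.5);q=P[t];z=np.median(q[:,2]);q=q[abs(q[:,2]-z)<.006]
    print(n,z,np.linalg.lstsq(np.c_[q[:,:2],np.ones(len(q))],q[:,2],rcond=None)[0])
cv2.imwrite("pics/end.png",cv2.resize(np.clip(c["image"][130:290,150:310,::-1]*1.7,0,255).astype(np.uint8),(600,600),interpolation=3))
E
```

```text
t: 26.85
tool_pos: [0.5683, -0.2356, 0.1825]
orientation: [-1.928, -2.479, 0.0]
force: [0.1, 0.1, -1.8]
opening: 0.0518
gripper_force: 25.0
wrist 0.18931851869002722 [-8.68168024e-04  5.68335708e-05  1.89753802e-01]
scene 0.18748912394214975 [-0.00600563  0.00418118  0.19177515]
```

View pics/end.png

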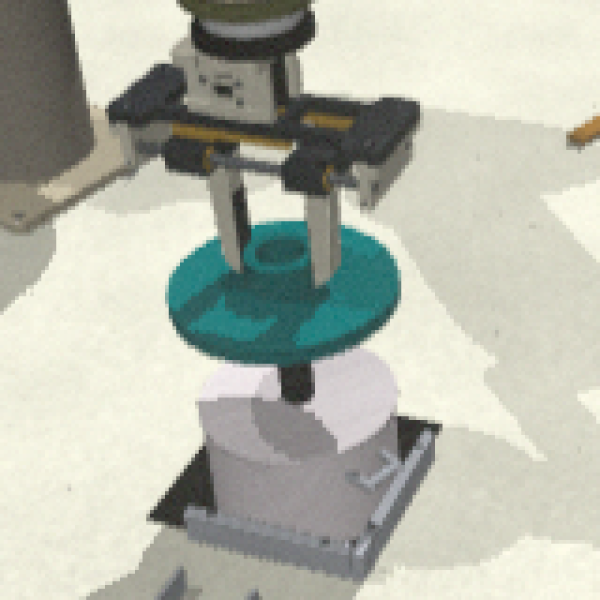

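```bash
python3 -c "
from plant import robot
print(robot.close_job())"
```

```text
the job is handed in; nothing more can be done
None
```

The job is handed in at about 27 s of the 72 s limit, and the hand-in call gave no verdict: the pot is against both rails, the inner lid is seated in it, and the gripper holds the outer lid level over the pot, about 22 mm above the required clearance.

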